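Present a rolling sample jar to the reader on its hand tray

ROBOT

A 6-joint arm with a two-finger parallel gripper is mounted at the origin on the work surface. World frame = base frame: x ahead of the robot, y to its left, z up, the work surface at z = 0. Lengths are in m, angles in degrees, forces in N, time in s.
With the tool pointing down it reaches from about 0.225 to 0.875 m from the base axis. Payload 3.4 kg.
Tool frame: the origin (TCP) lies between the finger pads, 19 mm behind the fingertips; this is the grasp point; z points along the fingers, y is the line along which they close (so a half turn about z gives the same grasp; the last joint's range is limited). The gripper opens to 85 mm and grips with 20 to 120 N. Pads are 22 mm wide; open, the fingers measure 114 mm over their backs; the gripper's body (76 mm by 85 mm) begins 54 mm behind the grasp point. The pads swing forward as they close: fully open they stand 13 mm farther back than shut.
Start: joints at [-75.688, 15.808, 86.224, -0, 77.962, -6.933], TCP at [0.208, -0.536, 0.25] pointing down, gripper open.
Joint ranges: [-165.64, 165.64], [-43.16, 119.46], [12.63, 154.43], [-67.54, 247.53], [6.08, 155.33], [-154.97, 154.97]. Speed limits (degrees/s): [147.25, 147.25, 180, 180, 180, 180].

INTERFACE

Orientations are given as [roll, pitch, yaw] about the fixed x, y, z axes, in that order (R = Rz(yaw) Ry(pitch) Rx(roll)).
In Python, from station import sense, camera, finish_job, outline_of gives the robot as it stands.
- The arm moves only by the shell command python3 -m creep 'ROWS' [FORCE]. ROWS is JSON, a list of rows, each an object of numbers: "tx", "ty", "tz": the shift along the tool's x, y, z in mm; "turn": the turn about the tool's z in degrees; "jaw": the closure, from 0 (fully open) to 1 (shut). In form: [{"tx": .., "ty": .., "tz": .., "turn": .., "jaw": ..}, ...]. A call has 1 to 10 rows; each row is the pose to reach, as a shift and turn from the pose commanded when the call began, along the tool's axes at that moment; what a row does not reach only later rows make up. A row lasts 1/12 s, in which the tool goes at most 41.7 mm and 7.16 degrees, less where a joint would pass 70% of its speed; a pose out of reach is approached as far as the arm can. A call with a gripper value outside its range is refused whole. The fingers move at their own pace and stop on an object; FORCE is the grip in N (left out, the last holds). Time passes only in rows, so rows that repeat a pose let the fingers close. It gives the time, the measured TCP pose, the force, the opening and the grip force at its end, in the units of the state.
- sense(): the state, without advancing time (a new reading comes with each control period).
- camera(name): name is "scene" or "top" or "wrist"; returns a dict with "pixels" (400x640x3 uint8, red, green, blue), "fov_y" (degrees; the focal length in pixels is half the picture's height over the tangent of half this angle, whatever the lens; pixels are square), "cx", "cy" (the principal point, pixels), "dist" ([k1, k2, p1, p2, k3] as OpenCV has them; the pictures are not rectified), "T" (4x4, takes a point from camera to world coordinates). Camera axes: x right, y up, looking along -z (the intrinsics and any distortion apply to the point x, -y, -z); pixel columns grow to the right and rows downward; lengths in m; the calibration is good to about 2 mm. A picture is of the moment at which its call begins. There is no depth.
- finish_job(): hands the job in; it is judged then, once.
Trained networks look in a picture, given as the dict that the camera call returned (one of the last four; its "shot" number tells which), for a name from the list of things; names that differ only in an ending like _2 or _b are one class to them, and where a whole thing is asked for, a point or a joint stands for the part that bears it (a point fixed in the world has none). Each returns a list of dicts, best first, with "p" (0 to 1); they miss things now and then, are a little off and sometimes report something else, mostly with a low value. They report only what shows in the picture. A call takes as long as a camera call. They do not tell look-alikes from the thing itself.
- outline_of(target, picture): "mask" (400x640 bool, what is visible of it) and "centre" ([column, row] in pixels, amid what is visible of it).
The state is a dict: "time_s": time; "joints": joint angles; "joint_velocities": joint speeds; "joint_torque": joint torques, N m; "eef_pos": TCP position; "eef_rot": TCP orientation; "force": force on the tool from outside, world axes, zero at the start; "torque": the same for the moment, N m; "gripper_width": opening from 0.0 (shut) to 1.0 (fully open); "gripper_force": force on a finger pad.
Only numpy, scipy, OpenCV 4.12 (cv2) and the standard library are available. Lean on these libraries where they do the work, as an engineer would, in place of code of your own. Each camera call takes 0.05 s, during which the arm holds its last target. There are 200 camera calls.

TASK

Lift the white hand tray by its grip plate off the dock, with the round amber jar lying loose on it, and carry it to the reader without tipping the jar off or letting it bang about. Hold the tray clear of the reader, a few centimetres above it with the tray's clear pane over the reader's round window, and balance the jar so that it stays in the middle of the pane for five seconds without a break. Finish while still holding the tray there in the air with the jar on it, and leave everything else on the bench where it is.

Things in the scene. Friction and masses are not known exactly. Their poses are not given: they have to be found in the camera images.
- tray: Loose white hand tray, 0.32 kg, level on the dock at first. Origin: centre of its underside; x across (grip plate on the -x side), y along it (the way the jar rolls), z up. 252 mm long (y), 74 mm wide; side walls 5 mm thick, 36 mm high, 64 mm between them. The 14 mm grip plate stands behind the wall on a bridge with its top at z = 36 mm; 33 mm lies between plate and wall.
- tray_pane (a point): Middle of the tray's 30 mm long clear pane, tray x = y = 0, z = 14 mm. The floor is a shallow trough (sides rise 0.08 rad) that keeps the jar at x = 0, crowned along y: level for y = -6 to 6 mm, falling outward at 0.034 rad to y = +-50 mm, then at 0.06 rad to the end lips. With the tray level a jar off the middle runs to a lip and rests there; nothing holds it in the middle.
- tray_lip (a point): Top middle of the end lip on the tray's -y side (inner face y = -120 mm, top z = 18.6 mm); the +y end is alike. The lips stand 10 mm above the floor beside them: a jar arriving faster than about 0.5 m/s can jump them.
- tray_grip (a point): On the grip plate at tray x = -77 mm, y = 0, z = 85 mm: the TCP goes here, pointing down, fingers closing along tray x on the 14 mm thickness. The plate is 56 mm wide (y) and reaches from z = 24 to 108 mm. 50 N or more holds it without slip. The centre of mass of tray and jar lies about 60 mm to tray +x of it.
- sample: Round-bellied sealed amber sample jar with a small white cap, lying on its side, axis along tray x: a ball 56 mm in diameter, 52 mm long, 0.15 kg. Origin at the belly's centre (tray z = 42 mm over the pane). It rolls along tray y like a solid ball, 7 m/s2 per rad of slope, less a rolling resistance worth 0.01 to 0.03 rad. It starts at rest against the lip of the tray's -y end (y about -100 mm).
- dock: Fixed aluminium plate on which the tray stands at the start: 140 mm (x) by 290 mm (y), 20 mm high, with a 6 mm high lip at each y end. Origin: centre of its underside. Stands to the left or to the right.
- reader: Fixed grey box, 130 mm (x) by 150 mm (y), 45 mm high, with a round window on top. Origin: centre of its underside. Stands across from the dock on the other side, about 0.4 m from it.
- reader_window (a point): Centre of the reader's round window, 50 mm above the bench, facing up. The tray's origin must be above this point, its underside 10 to 120 mm higher than it; the tray's yaw is free.
- small_vial: Bystander, loose: upright clear vial 28 mm in diameter, 52 mm high, between dock and reader. Carry the tray over it. Origin: centre of underside.
- cap_jar: Bystander, loose: tall jar with a white cap standing upright, 70 mm in diameter, 90 mm high, near the far racks. Origin: centre of underside.
- driver: Bystander, loose: screwdriver lying between dock and reader, pointing away from the robot. Origin: underside.
- beaker: Bystander, loose: beaker 70 mm in diameter, 90 mm high, near the robot on the left. Origin: centre of underside.
There are look-alikes about, which are no part of the job. Of the things like the sample, leave any that is green; of the rest the larger one is meant.

How it is judged:
By the outcome, as a careful person would: the job done as asked, in the order asked, and still so for the second after the job is handed in, while the arm keeps its last pose, push and grip.
It also fails if it takes over 51 s, if anything falls off the work surface, if the arm or the gripper's body presses on something with over 40 N, if the wrist force passes 120 N, or if a joint passes its speed limit or range.

## Working session

There is one attempt and no reset: what is moved stays moved. The work goes in short steps, Python scripts to look and compute and a shell command to move; the robot and the scene stay as the last step left them, time stands still between calls to the robot, and variables do not carry over. Pictures are saved under pics/ and viewed, at most 10 in all, crops included, and the job is handed in when it is done.

```bash
mkdir -p pics; ls; cat > h.py <<'E'
import numpy as np, cv2
from station import sense, camera, finish_job, outline_of
def K(p):
    f=200/np.tan(np.radians(p['fov_y'])/2); return np.array([[f,0,p['cx']],[0,f,p['cy']],[0,0,1.]]), np.array(p['dist'],float)
def ray(p,uv):
    k,d=K(p); q=cv2.undistortPoints(np.array([[uv]],float),k,d)[0,0]
    T=np.array(p['T']); return T[:3,3], T[:3,:3]@np.array([q[0],-q[1],-1.])
def at_z(p,uv,z):
    o,r=ray(p,uv); return o+r*(z-o[2])/r[2]
def proj(p,X):
    k,d=K(p); T=np.array(p['T']); c=(np.atleast_2d(X)-T[:3,3])@T[:3,:3]; c=c*[1,-1,-1]
    return cv2.projectPoints(c,np.zeros(3),np.zeros(3),k,d)[0][:,0]
def save(p,name): cv2.imwrite('pics/'+name+'.png',p['pixels'][:,:,::-1])
E
python3 - <<'E'
from h import *
np.set_printoptions(precision=3,suppress=True)
H=dict(tray=.03,tray_pane=.034,tray_lip=.038,tray_grip=.105,sample=.062,dock=.02,reader=.045,reader_window=.05,small_vial=.026,cap_jar=.045,driver=.01,beaker=.045)
ims=[]
for n in ['top','scene']:
    p=camera(n); save(p,n); ims.append(p['pixels']); print(n,p['fov_y'],p['dist'],np.array(p['T'])[:3,3])
    for t,z in H.items():
        try:
            for o in outline_of(t,p)[:3]:
                if o['p']>.2: print(t,round(o['p'],2),np.round(o['centre']),at_z(p,o['centre'],z)[:2],o['mask'].sum())
        except Exception as e: print(t,e)
cv2.imwrite('pics/both.png',np.vstack(ims)[:,:,::-1])
print(sense())
E
```

```text
pics
top 55.392212124488154 [-0.074  0.     0.     0.     0.   ] [ 0.416 -0.043  1.018]
tray 0.85 [382. 167.] [ 0.606 -0.223] 3081
tray_pane 0.73 [383. 170.] [ 0.596 -0.223] 3021
tray_pane 0.66 [422. 157.] [ 0.633 -0.329] 391
tray_lip 0.89 [381. 166.] [ 0.605 -0.217] 2815
sample 0.84 [423. 160.] [ 0.619 -0.323] 332
sample 0.83 [396. 229.] [ 0.442 -0.253] 344
sample 0.47 [456. 148.] [ 0.653 -0.41 ] 165
dock 0.81 [369. 180.] [ 0.571 -0.189] 2620
dock 0.44 [223. 192.] [0.529 0.196] 2974
dock 0.25 [300. 157.] [ 0.627 -0.003] 108
reader 0.98 [224. 195.] [0.52  0.188] 3094
reader_window 0.61 [223. 195.] [0.519 0.189] 3138
small_vial 0.48 [301. 157.] [ 0.627 -0.007] 132
cap_jar 0.89 [308. 115.] [ 0.736 -0.023] 751
driver 0.87 [294. 245.] [0.395 0.004] 363
beaker 0.8 [158. 288.] [0.277 0.347] 846
scene 54.911686268602224 [-0.039  0.     0.     0.     0.   ] [1.225 0.326 0.627]
tray 0.73 [238. 219.] [ 0.589 -0.215] 3262
tray_pane 0.89 [239. 220.] [ 0.597 -0.206] 3423
tray_lip 0.57 [239. 217.] [ 0.589 -0.212] 3275
tray_grip 0.66 [240. 219.] [ 0.668 -0.142] 3264
sample 0.59 [257. 187.] [ 0.476 
[... 202 characters left out ...]
ll_vial 0.72 [300. 255.] [ 0.637 -0.007] 276
cap_jar 0.67 [268. 277.] [ 0.746 -0.023] 1491
cap_jar 0.26 [238. 218.] [ 0.604 -0.204] 3246
driver 0.81 [344. 209.] [0.396 0.003] 292
beaker 0.56 [474. 208.] [0.279 0.331] 943
{'time_s': 1.3, 'joints': array([-75.687,  15.808,  86.225,   0.001,  77.963,  -6.932]), 'joint_velocities': array([-0.069,  0.045, -0.022,  0.002, -0.032, -0.054]), 'joint_torque': array([ -0.001, -41.666, -24.61 ,  -0.   ,   0.   ,  -0.   ]), 'eef_pos': array([ 0.208, -0.536,  0.25 ]), 'eef_rot': array([179.995,  -0.001,  21.245]), 'force': array([ 0.122, -0.26 , -0.673]), 'torque': array([-0.049,  0.01 ,  0.006]), 'gripper_force': 0.0, 'gripper_width': 0.9986651090949378}
```

```bash
python3 - <<'E'
import cv2,numpy as np
t=cv2.imread('pics/top.png')[90:270,180:500]; s=cv2.imread('pics/scene.png')[140:300,180:500]
cv2.imwrite('pics/crop1.png',np.vstack([cv2.resize(t,None,fx=1.7,fy=1.7,interpolation=3),cv2.resize(s,None,fx=1.7,fy=1.7,interpolation=3)]))
E
```

```text
(no output)
```

View pics/top.png

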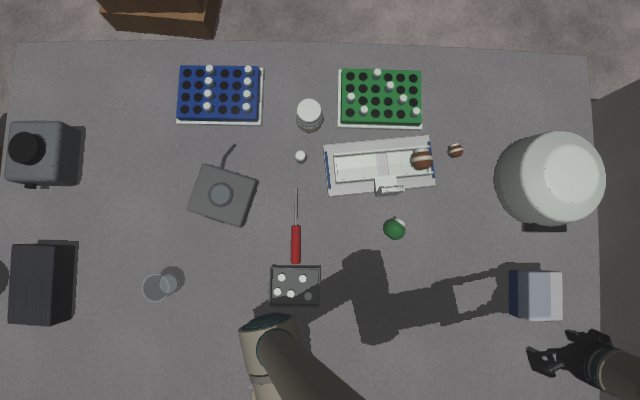

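View pics/crop1.png

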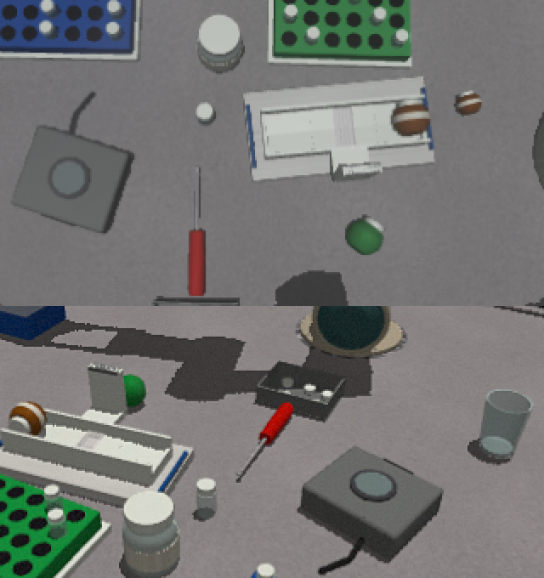

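```bash
python3 - <<'E'
from h import *
import pickle
np.set_printoptions(precision=4,suppress=True)
p=camera('top'); pickle.dump(p,open('top.pkl','wb'))
C=np.array([[243,93],[422,78],[434,160],[252,181]])/1.7+[180,90]
W=np.array([at_z(p,c,.02) for c in C]); print(W, 'dock centre',W.mean(0))
e=[W[1]-W[0],W[2]-W[3],W[0]-W[3],W[1]-W[2]]
print([np.linalg.norm(v) for v in e],[np.degrees(np.arctan2(v[1],v[0])) for v in e])
print('pane',at_z(p,np.array([345,127])/1.7+[180,90],.034))
o=outline_of('sample',p)
for a in o[:3]: print(a['p'],a['centre'],at_z(p,a['centre'],.02+.0086+.0295))
o=outline_of('reader',p)[0]; r=cv2.minAreaRect(np.argwhere(o['mask'])[:,::-1].astype(np.float32)); print(r)
print('win',at_z(p,np.array([69.5,178])/1.7+[180,90],.05))
# overlay hypothesis
im=cv2.resize(p['pixels'][100:260,300:460][:,:,::-1],None,fx=5,fy=5,interpolation=cv2.INTER_CUBIC)
cv2.imwrite('pics/z.png',im[0:600])
E
```

```text
[[ 0.6629 -0.0652  0.02  ]
 [ 0.6953 -0.3499  0.02  ]
 [ 0.5639 -0.3677  0.02  ]
 [ 0.5241 -0.0819  0.02  ]] dock centre [ 0.6115 -0.2162  0.02  ]
[np.float64(0.2865905200559024), np.float64(0.28858081986260686), np.float64(0.13983442751633557), np.float64(0.13264909983315715)] [np.float64(-83.49944398812045), np.float64(-82.06741203479977), np.float64(6.868032977890925), np.float64(7.708774537665339)]
pane [ 0.6099 -0.2238  0.034 ]
0.91 [422.7, 160.6] [ 0.6188 -0.3229  0.0581]
0.73 [456.3, 148.1] [ 0.6545 -0.4123  0.0581]
0.71 [396.9, 228.3] [ 0.443  -0.2558  0.0581]
((226.32516479492188, 182.71380615234375), (59.79342269897461, 78.15145874023438), 19.29004669189453)
win [0.5192 0.1941 0.05  ]
```

View pics/z.png

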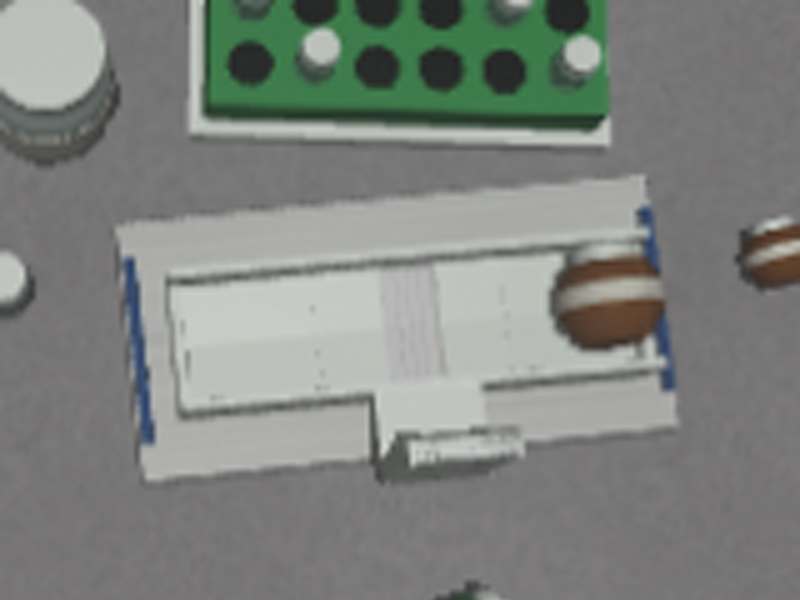

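```bash
python3 -m creep '[{"tx":40,"ty":-16,"turn":-7,"jaw":0},{"tx":80,"ty":-32,"turn":-14,"jaw":0},{"tx":120,"ty":-48,"turn":-21,"jaw":0},{"tx":158,"ty":-63,"turn":-28,"jaw":0},{"tx":196,"ty":-78,"turn":-35,"jaw":0},{"tx":234,"ty":-93,"turn":-42,"jaw":0},{"tx":272,"ty":-108,"turn":-49,"jaw":0},{"tx":310,"ty":-123,"turn":-56,"jaw":0},{"tx":348,"ty":-138,"turn":-63,"jaw":0},{"tx":385,"ty":-153,"turn":-70,"jaw":0}]'
python3 -m creep '[{"tx":11,"ty":25,"turn":-6,"jaw":0},{"tx":11,"ty":25,"turn":-6,"jaw":0},{"tx":11,"ty":25,"turn":-6,"jaw":0}]'
python3 - <<'E'
from h import *
import pickle
np.set_printoptions(precision=4,suppress=True)
s=sense(); print(s['eef_pos'],s['eef_rot'],s['time_s'],s['joints'])
p=camera('wrist'); pickle.dump(p,open('w.pkl','wb')); save(p,'w1'); print(np.array(p['T']))
q=pickle.load(open('top.pkl','rb')); print('plate top',at_z(q,[393.2,189.4],.128))
for t in ['tray_grip','sample']:
    for a in outline_of(t,p)[:2]: print(t,a['p'],a['centre'],at_z(p,a['centre'],.128 if t!='sample' else .058))
E
```

```text
[ 0.2083 -0.536   0.25  ] [179.9928   0.0011  21.2445] 1.45 [-75.6889  15.8081  86.2242  -0.0002  77.9604  -6.9334]
[[ 0.3629  0.8955  0.2576  0.2746]
 [-0.9318  0.3488  0.1002 -0.5104]
 [-0.0002 -0.2764  0.961   0.3736]
 [ 0.      0.      0.      1.    ]]
plate top [ 0.5328 -0.2312  0.128 ]$[0]: bad value
$[0]: bad value
```

```bash
python3 -m creep '[{"tx":40,"ty":-16,"tz":0,"turn":-7,"jaw":0},{"tx":80,"ty":-32,"tz":0,"turn":-14,"jaw":0},{"tx":120,"ty":-48,"tz":0,"turn":-21,"jaw":0},{"tx":158,"ty":-63,"tz":0,"turn":-28,"jaw":0},{"tx":196,"ty":-78,"tz":0,"turn":-35,"jaw":0},{"tx":234,"ty":-93,"tz":0,"turn":-42,"jaw":0},{"tx":272,"ty":-108,"tz":0,"turn":-49,"jaw":0},{"tx":310,"ty":-123,"tz":0,"turn":-56,"jaw":0},{"tx":348,"ty":-138,"tz":0,"turn":-63,"jaw":0},{"tx":385,"ty":-153,"tz":0,"turn":-70,"jaw":0}]'
```

```text
time_s: 2.43
eef_pos: [0.5131, -0.2521, 0.2502]
eef_rot: [180.0, 0.0, 91.6]
force: [0.6, -0.8, 0.2]
gripper_width: 0.999
gripper_force: 0.0
```

```bash
python3 - <<'E'
from h import *
import pickle
np.set_printoptions(precision=4,suppress=True)
p=camera('wrist'); pickle.dump(p,open('w.pkl','wb')); save(p,'w1'); s=sense(); print(s['eef_pos'],s['eef_rot'])
for t in ['tray_grip','sample']:
    for a in outline_of(t,p)[:2]: print(t,a['p'],a['centre'],at_z(p,a['centre'],.128 if t!='sample' else .058))
# overlay model, yaw 7.2, origin .609,-.224
psi=np.radians(7.2); R=np.array([[np.cos(psi),-np.sin(psi),0],[np.sin(psi),np.cos(psi),0],[0,0,1]]); o=np.array([.609,-.225,.02])
im=p['pixels'][:,:,::-1].copy()
def poly(pts,c):
    q=proj(p,np.array(pts)@R.T+o); cv2.polylines(im,[np.round(q*16).astype(np.int32)],True,c,1,cv2.LINE_AA,4)
poly([[-.084,-.028,.108],[-.07,-.028,.108],[-.07,.028,.108],[-.084,.028,.108]],(0,0,255))
poly([[-.037,-.126,.036],[.037,-.126,.036],[.037,.126,.036],[-.037,.126,.036]],(255,0,0))
poly([[-.032,-.015,.014],[.032,-.015,.014],[.032,.015,.014],[-.032,.015,.014]],(0,160,0))
cv2.imwrite('pics/w1o.png',im)
E
```

```text
[ 0.5187 -0.2465  0.2501] [179.5875  -0.3036  92.09  ]
tray_grip 0.91 [399.1, 138.9] [ 0.5798 -0.2     0.128 ]
sample 0.92 [408.7, 233.9] [ 0.6224 -0.3158  0.058 ]
sample 0.84 [263.1, 173.7] [ 0.451  -0.2478  0.058 ]
```

View pics/w1o.png

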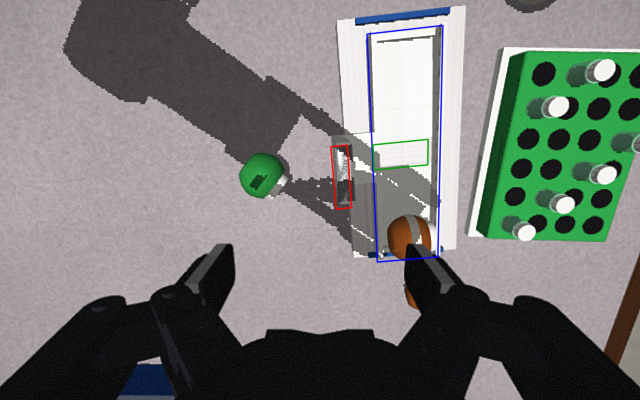

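```bash
python3 - <<'E'
from h import *
np.set_printoptions(precision=4,suppress=True)
s=sense(); print(s['eef_pos'],s['eef_rot'],s['joint_velocities'],s['time_s'])
E
```

```text
[ 0.5135 -0.2517  0.2498] [179.9934  -0.0121  91.4924] [-3.4528 -0.6641  1.2487 -2.1787  0.4192  0.4564] 2.5833
```

```bash
python3 -m creep '[{"tx":20.5,"ty":21.5,"tz":0,"turn":-6,"jaw":0},{"tx":20.5,"ty":21.5,"tz":30,"turn":-6,"jaw":0},{"tx":20.5,"ty":21.5,"tz":65,"turn":-6,"jaw":0},{"tx":20.5,"ty":21.5,"tz":95,"turn":-6,"jaw":0.3},{"tx":20.5,"ty":21.5,"tz":120,"turn":-6,"jaw":0.4},{"tx":20.5,"ty":21.5,"tz":137,"turn":-6,"jaw":0.5},{"tx":20.5,"ty":21.5,"tz":145,"turn":-6,"jaw":0.5},{"tx":20.5,"ty":21.5,"tz":145,"turn":-6,"jaw":0.5},{"tx":20.5,"ty":21.5,"tz":145,"turn":-6,"jaw":0.5}]' 60
python3 - <<'E'
from h import *
import pickle
np.set_printoptions(precision=4,suppress=True)
s=sense(); print(s['eef_pos'],s['eef_rot'],s['gripper_width'])
p=camera('wrist'); save(p,'w2')
E
```

```text
time_s: 3.33
eef_pos: [0.5326, -0.2339, 0.1054]
eef_rot: [180.0, 0.0, 97.2]
force: [0.5, -0.7, -0.9]
gripper_width: 0.5
gripper_force: 0.0
[ 0.5326 -0.2339  0.1054] [179.9921   0.0323  97.163 ] 0.4997185847631793
```

View pics/w2.png

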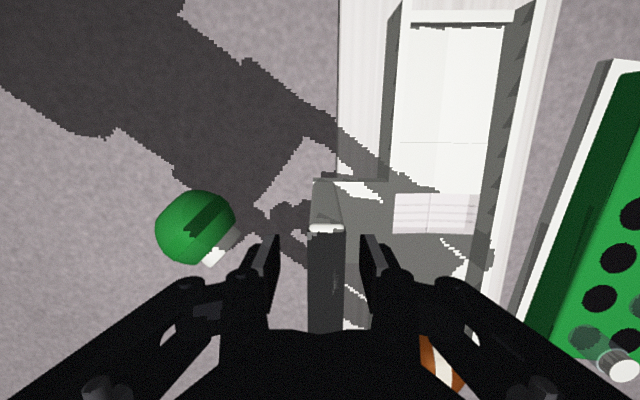

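```bash
python3 -m creep '[{"tx":0,"ty":2,"tz":0,"turn":0,"jaw":0.7},{"tx":0,"ty":2,"tz":0,"turn":0,"jaw":0.75},{"tx":0,"ty":2,"tz":0,"turn":0,"jaw":0.8},{"tx":0,"ty":2,"tz":0,"turn":0,"jaw":0.85},{"tx":0,"ty":2,"tz":0,"turn":0,"jaw":1},{"tx":0,"ty":2,"tz":0,"turn":0,"jaw":1},{"tx":0,"ty":2,"tz":0,"turn":0,"jaw":1}]' 110
```

```text
time_s: 3.97
eef_pos: [0.5351, -0.233, 0.1062]
eef_rot: [179.9, 0.1, 97.2]
force: [-2.1, -0.2, 6.3]
gripper_width: 0.152
gripper_force: 107.0
```

```bash
python3 -m creep '[{"tx":0,"ty":0,"tz":-1,"turn":0,"jaw":1},{"tx":0,"ty":0,"tz":-4,"turn":0,"jaw":1},{"tx":0,"ty":0,"tz":-10,"turn":0,"jaw":1},{"tx":0,"ty":0,"tz":-19,"turn":0,"jaw":1},{"tx":0,"ty":0,"tz":-30,"turn":0,"jaw":1},{"tx":0,"ty":0,"tz":-42,"turn":0,"jaw":1},{"tx":0,"ty":0,"tz":-54,"turn":0,"jaw":1},{"tx":0,"ty":0,"tz":-64,"turn":0,"jaw":1},{"tx":0,"ty":0,"tz":-71,"turn":0,"jaw":1},{"tx":0,"ty":0,"tz":-75,"turn":0,"jaw":1}]'
python3 - <<'E'
from h import *
import pickle
np.set_printoptions(precision=4,suppress=True)
p=camera('top'); pickle.dump(p,open('t2.pkl','wb')); s=sense(); print(s['eef_pos'],s['eef_rot'],s['force'],s['torque'])
q=camera('scene'); pickle.dump(q,open('s2.pkl','wb'))
w=camera('wrist'); pickle.dump(w,open('w2.pkl','wb'))
cv2.imwrite('pics/l1.png',np.vstack([np.hstack([p['pixels'][90:270,290:490],q['pixels'][130:310,150:350]]),w['pixels'][::1,120:520][80:400]])[:,:,::-1])
E
```

```text
time_s: 4.8
eef_pos: [0.5352, -0.2329, 0.1816]
eef_rot: [179.9, 0.1, 97.3]
force: [0.5, -0.5, -5.5]
gripper_width: 0.147
gripper_force: 107.4
[ 0.5354 -0.2329  0.1818] [179.8858   0.0909  97.2506] [ 0.1033  0.137  -3.7781] [ 0.0431  0.3012 -0.0153]
```

View pics/l1.png

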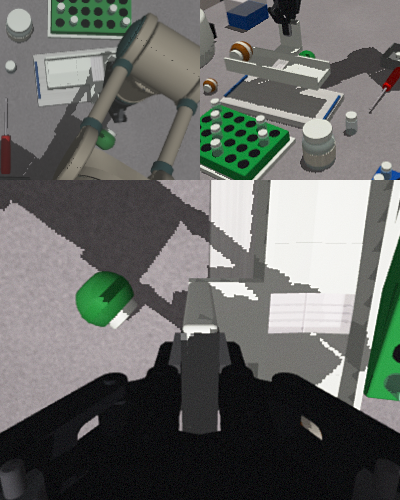

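```bash
cat > jar.py <<'E'
from h import *
def frame(eef_pos,yaw):  # tray frame from TCP (tool down): R, origin
    a=np.radians(yaw-90); R=np.array([[np.cos(a),-np.sin(a),0],[np.sin(a),np.cos(a),0],[0,0,1]])
    return R, np.array(eef_pos)-R@np.array([-.077,0,.085])
def amber(p):
    h=cv2.cvtColor(p['pixels'],cv2.COLOR_RGB2HSV); return cv2.inRange(h,(4,110,40),(18,255,255))
def jar(p,s):
    R,o=frame(s['eef_pos'],s['eef_rot'][2]); m=amber(p)
    m=cv2.morphologyEx(m,cv2.MORPH_CLOSE,np.ones((9,9),np.uint8))
    best=None
    for c in cv2.findContours(m,cv2.RETR_EXTERNAL,cv2.CHAIN_APPROX_NONE)[0]:
        if cv2.contourArea(c)<40: continue
        (u,v),r=cv2.minEnclosingCircle(c); x,y,w,h=cv2.boundingRect(c)
        c0,d=ray(p,(u,v)); A=R.T@(c0-o); D=R.T@d
        q=A+D*(0-A[0])/D[0] if abs(D[0])>.3*np.linalg.norm(D) else A+D*(.040-A[2])/D[2]
        f=K(p)[0][0,0]; rr=r/f*np.linalg.norm(q-A)
        if abs(q[1])<.13 and .01<q[2]<.07 and abs(q[0])<.03 and (best is None or r>best[3]): best=(q[1]*1e3,q[2]*1e3,rr*1e3,r,(round(u),round(v)))
    return best
E
python3 - <<'E'
from jar import *
import pickle
np.set_printoptions(precision=4,suppress=True)
s=dict(eef_pos=[.5354,-.2329,.1818],eef_rot=[180,0,97.25])
for n in 's2','t2','w2': print(n,jar(pickle.load(open(n+'.pkl','rb')),s))
w=pickle.load(open('w2.pkl','rb')); R,o=frame(s['eef_pos'],97.25)
P=[at_z(w,c,o[2]+.014) for c in [(391,193),(475,191),(471,233),(390,231)]]; print('pane in tray',[(R.T@(x-o))*1e3 for x in P])
t=pickle.load(open('top.pkl','rb')); q=pickle.load(open('s2.pkl','rb'))
a=at_z(t,np.array([69.5,178])/1.7+[180,90],.05); b=at_z(q,(400,245.9),.05); print('win',a,b)
# Hough refine
for p,c in((t,(221,195)),(q,(400,246))):
    g=cv2.cvtColor(p['pixels'],cv2.COLOR_RGB2GRAY); x,y=c; r=cv2.resize(g[y-22:y+22,x-22:x+22],None,fx=6,fy=6,interpolation=2); print(cv2.imwrite(f'pics/win{x}.png',r))
c1,d1=ray(t,np.array([69.5,178])/1.7+[180,90]); c2,d2=ray(q,(400,245.9))
k=np.linalg.lstsq(np.c_[d1,-d2],c2-c1,rcond=None)[0]; print('tri',c1+d1*k[0],c2+d2*k[1])
cv2.imwrite('pics/win.png',np.hstack([cv2.imread('pics/win221.png'),cv2.imread('pics/win400.png')]))
# simulate stop
def sim(V,nd,mu,s0=-.099):
    # cruise V then linear decel over nd rows (positions per row)
    dt=.001; s,v=s0,0.; T=nd/12.; out=[]
    for i in range(2500):
        t=i*dt; a=-V/T if t<T else 0
        sl=0 if abs(s)<.006 else np.sign(s)*(.034 if abs(s)<.05 else .06)
        f=7*sl-a*5/7
        if abs(v)<1e-4 and abs(f)<7*mu: v=0
        else:
            v2=v+(f-7*mu*np.sign(v if abs(v)>1e-4 else f))*dt
            v=0 if v*v2<0 and abs(f)<7*mu else v2
        s=s+v*dt
        if s<s0: s,v=s0,max(v,0)
        if abs(s)>.099: break
        out.append(s)
    return max(out), np.argmax(out)*dt, out[-1], v
for V in (.38,.40,.42,.44,.46): print(V,[tuple(np.round(sim(V,3,mu),3)) for mu in (.01,.02,.03)])
E
```

```text
s2 (np.float64(-97.2716365745136), np.float64(39.621944071346725), np.float64(28.6203542055919), 10.918996810913086, (191, 181))
t2 None
w2 None
pane in tray [array([-26.1465,  17.2375,  14.    ]), array([32.1147, 18.6737, 14.    ]), array([ 33.9735, -12.9499,  14.    ]), array([-24.8756, -11.4719,  14.    ])]
win [0.5192 0.1941 0.05  ] [0.5287 0.1982 0.05  ]
True
True
tri [0.52   0.196  0.0425] [0.5198 0.1966 0.0426]
0.38 [(np.float64(-0.058), np.float64(0.552), np.float64(-0.099), np.float64(0.0)), (np.float64(-0.067), np.float64(0.483), np.float64(-0.099), np.float64(0.0)), (np.float64(-0.074), np.float64(0.429), np.float64(-0.099), np.float64(0.0))]
0.4 [(np.float64(-0.051), np.float64(0.582), np.float64(-0.099), np.float64(0.0)), (np.float64(-0.062), np.float64(0.509), np.float64(-0.099), np.float64(0.0)), (np.float64(-0.07), np.float64(0.452), np.float64(-0.099), np.float64(0.0))]
0.42 [(np.float64(-0.042), np.float64(0.698), np.float64(-0.099), np.float64(0.0)), (np.float64(-0.056), np.float64(0.534), np.float64(-0.099), np.float64(0.0)), (np.float64(-0.065), np.float64(0.475), np.float64(-0.099), np.float64(0.0))]
0.44 [(np.float64(-0.03), np.float64(0.774), np.float64(-0.099), np.float64(0.0)), (np.float64(-0.05), np.float64(0.56), np.float64(-0.099), np.float64(0.0)), (np.float64(-0.06), np.float64(0.497), np.float64(-0.099), np.float64(0.0))]
0.46 [(np.float64(-0.018), np.float64(0.838), np.float64(-0.099), np.float64(0.0)), (np.float64(-0.041), np.float64(0.658), np.float64(-0.099), np.float64(0.0)), (np.float64(-0.054), np.float64(0.52), np.float64(-0.099), np.float64(0.0))]
```

View pics/win.png

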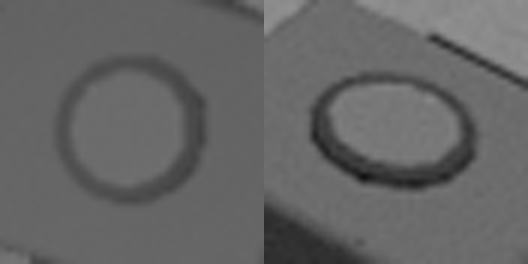

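```bash
sed -i 's/\[-.077,0,.085\]/[-.0805,-.003,.085]/' jar.py; cat > sim.py <<'E'
import numpy as np
WN,ZE=25.,.55; DT=1/600
def slope(s): return 0. if abs(s)<.006 else np.sign(s)*(.034 if abs(s)<.05 else .06)
def sim(u,mu,s=-.100,v=0.,e=0.,ed=0.,u0=0.,extra=0.,bias=0.):
    """u: mm per row (tray y), then extra s hold. returns t,s,v arrays end state"""
    prev=u0; out=[]; V=u0*.012
    seq=[(x*.012,50) for x in u]+([(0.,int(extra*600))] if extra else [])
    for w,n in seq:
        ed-=(w-V); V=w          # velocity step of the command acts on the servo error
        for i in range(n):
            acc=-2*ZE*WN*ed-WN*WN*e   # actual tray acceleration between steps
            ed+=acc*DT; e+=ed*DT
            out_a=acc
            f=7*(slope(s)+bias)-out_a*5/7; r=7*mu
            if v==0 and abs(f)<=r: pass
            else:
                d=np.sign(v) if v else np.sign(f)
                v2=v+(f-r*d)*DT
                v=0. if v*v2<0 else v2
            s+=v*DT
            if s<-.1: s=-.1; v=max(v,0)
            if s>.1: s=.1; v=min(v,0)
            out.append((s,v))
    return np.array(out),e,ed
E
cat > p1.py <<'E'
from sim import *
from scipy.optimize import minimize
N=8; u0=34.
def cost(x,full=False):
    u=np.r_[x,0]; c=0
    o,_,_=sim(u,.02,u0=u0); s,v=o[-1]
    c=((s+.045)/.005)**2+((v-.17)/.02)**2
    d=np.diff(np.r_[u0,u]); c+=np.sum(np.maximum(abs(d)-13,0)**2)+.02*np.sum(np.diff(d)**2)/10
    return c
best=None
for x0 in ([20,5,-8,-18,-18,-10,-4],[20,8,-4,-12,-12,-8,-4]):
    r=minimize(cost,x0,method='Powell',options=dict(maxfev=900)); print(r.fun,np.round(r.x,1),r.x.sum())
    if best is None or r.fun<best.fun: best=r
for mu in (.01,.02,.03):
    o,_,_=sim(np.r_[np.round(best.x),0],mu,u0=u0,extra=.4); k=50*N; print(mu,np.round(o[k-1],3),np.round(o[k+60],3),np.round(o[-1],3),'max v',o[:,1].max())
E
python3 p1.py
```

```text
110.33942672713718 [ 21.6   8.5  -3.7 -17.5 -18.  -10.    5.1] -13.994480767863749
66.83381803089881 [23.1 10.2  1.4  0.7 -5.9 -6.1  7.5] 30.84359638049132
0.01 [-0.028  0.035] [-0.026  0.001] [-0.035 -0.053] max v 0.19668528199154536
0.02 [-0.044  0.007] [-0.044 -0.016] [-0.056 -0.068] max v 0.18166905370853345
0.03 [-0.062 -0.047] [-0.067 -0.071] [-0.099 -0.138] max v 0.16681448788311762
```

```bash
sed -i 's/abs(d)-13/abs(d)-20/; s/u0=34/u0=36/; s/\[20,5,-8,-18,-18,-10,-4\]/[16,-4,-20,-20,-12,-8,-4]/; s/\[20,8,-4,-12,-12,-8,-4\]/[16,-4,-14,-10,-6,-4,-2]/' p1.py; time python3 p1.py
```

```text
23.20022179356584 [ 24.6  19.5   2.  -15.1 -11.5   8.3  20.8] 48.59338840346993
27.969420006317854 [ 34.4  29.2  13.7  -5.8 -16.8  -3.5  16.2] 67.21425521662661
0.01 [-0.028  0.103] [-0.02   0.035] [-0.022 -0.032] max v 0.32373944153548856
0.02 [-0.041  0.082] [-0.036  0.007] [-0.041 -0.031] max v 0.30167016269891267
0.03 [-0.054  0.047] [-0.053 -0.034] [-0.075 -0.103] max v 0.2797195951672101
real	0m2.898s
user	0m3.390s
sys	0m0.064s
```

```bash
cat > p2.py <<'E'
from sim import *
from scipy.optimize import minimize
u0=36.
def cost(x):
    u=np.r_[x,0]; c=0
    for mu in (.01,.02,.03):
        o,_,_=sim(u,mu,u0=u0,extra=.1); s,v=o[-1]; c+=((s+.012)/.01)**2+((v-.0)/.04)**2+max(0,o[:,1].max()-.36)**2*1e4
    d=np.diff(np.r_[u0,u]); c+=np.sum(np.maximum(abs(d)-18,0)**2)+.002*np.sum(np.diff(d)**2)
    return c
for x0 in ([18,0,-18,-20,-12,-8,-6],[18,0,-16,-20,-16,-12,-8,-5],[18,0,-16,-20,-16,-12,-10,-8,-6,-4]):
    r=minimize(cost,x0,method='Powell',options=dict(maxfev=1200)); x=np.round(r.x); print(r.fun,x,x.sum())
    for mu in (.01,.02,.03):
        o,_,_=sim(np.r_[x,0],mu,u0=u0,extra=.3); k=50*(len(x)+1); print(mu,np.round(o[k-1],3),np.round(o[k+60],3),np.round(o[-1],3),'max v',o[:,1].max())
E
python3 p2.py
```

```text
10.174632903313206 [18.  5.  2. -0. -3. -2.  1.] 21.0
0.01 [-0.005  0.054] [-0.     0.047] [0.008 0.044] max v 0.2324021047540963
0.02 [-0.022  0.001] [-0.023 -0.01 ] [-0.027 -0.03 ] max v 0.22257177476624654
0.03 [-0.036  0.   ] [-0.036 -0.003] [-0.038 -0.01 ] max v 0.2128699415019572
5.901252359352301 [18.  0. -9. -4.  9. 10.  4.  7.] 35.0
0.01 [-0.008  0.046] [-0.005  0.015] [-0.004  0.   ] max v 0.3066213527214309
0.02 [-0.022  0.026] [-0.021 -0.01 ] [-0.025 -0.032] max v 0.29209232548109626
0.03 [-0.031  0.018] [-0.031 -0.011] [-0.034 -0.019] max v 0.27771802568364895
25.467850084288834 [ 20.   3.   2.   6.   8. -11.  -7.   2.  -1.  -1.] 21.0
0.01 [0.006 0.035] [0.011 0.055] [0.025 0.089] max v 0.2524385007881583
0.02 [-0.027 -0.032] [-0.03 -0.04] [-0.04  -0.059] max v 0.24202041561487184
0.03 [-0.048 -0.038] [-0.052 -0.047] [-0.065 -0.088] max v 0.2317179283527951
```

```bash
cat > look.py <<'E'
import sys,pickle
from jar import *; from sim import *
from scipy.optimize import minimize
def shots(names):
    r=[]
    for i,n in enumerate(names):
        s=sense(); p=camera(n); j=jar(p,s); r.append((n,s['time_s'],j and round(j[0],1)))
        print(n,round(s['time_s'],2),j and [round(float(j[0]),1),round(float(j[1])),round(float(j[2]),1),j[4]])
        pickle.dump((p,s['eef_pos'],s['eef_rot']),open(f'last_{i}_{n}.pkl','wb'))
    s=sense(); R,o=frame(s['eef_pos'],s['eef_rot'][2]); d=R.T@(np.array([.521,.196,.05])-o)
    print('t',round(s['time_s'],2),'window rel. tray x,y mm',np.round(d[:2]*1e3,1),'clear',round(-d[2]*1e3),np.round(s['eef_rot'],2),np.round(s['gripper_force']))
    return r,s['time_s']
def plan(s,v,mus=(.01,.02,.03),Ns=(3,4,5),dmax=15,bias=0.):
    for N in Ns:
        def cost(x):
            u=np.r_[x,0]; c=0
            for m in mus:
                o,_,_=sim(u,m,s=s,v=v,extra=.1,bias=bias); c+=(o[-1][0]/.006)**2+(o[-1][1]/.03)**2
            d=np.diff(np.r_[0,u]); return c+np.sum(np.maximum(abs(d)-dmax,0)**2)+.004*np.sum(np.diff(d)**2)
        r=minimize(cost,np.r_[np.full(N-1,1.4e3*(s+.2*v)/(N-1))],method='Powell',options=dict(maxfev=700)); x=np.round(r.x)
        print(N,round(r.fun,1),'cum',np.cumsum(np.r_[x,0]),[tuple(np.round(sim(np.r_[x,0],m,s=s,v=v,extra=.1,bias=bias)[0][-1]*1e3)) for m in mus])
if __name__=='__main__':
    r,t=shots(sys.argv[1].split(','))
    if len(sys.argv)>2:
        for cam in ('scene','wrist'):
            q=[(a[1],a[2]) for a in r if a[0]==cam and a[2] is not None]
            if len(q)>1:
                f=np.polyfit([a[0]-t for a in q],[a[1] for a in q],1); print(cam,'v',f[0].round(1),'s now',f[1].round(1)); plan(f[1]/1e3,f[0]/1e3)
E
python3 -m creep '[{"tx":6,"ty":-1,"tz":0,"turn":0,"jaw":1},{"tx":22,"ty":-4,"tz":0,"turn":0,"jaw":1},{"tx":50,"ty":-8,"tz":0,"turn":0,"jaw":1},{"tx":86,"ty":-14,"tz":0,"turn":0,"jaw":1},{"tx":122,"ty":-20,"tz":0,"turn":0,"jaw":1},{"tx":158,"ty":-27,"tz":0,"turn":0,"jaw":1},{"tx":194,"ty":-33,"tz":0,"turn":0,"jaw":1},{"tx":230,"ty":-37,"tz":0,"turn":0,"jaw":1},{"tx":266,"ty":-40,"tz":0,"turn":0,"jaw":1},{"tx":302,"ty":-41,"tz":0,"turn":0,"jaw":1}]' && python3 -m creep '[{"tx":36,"ty":0,"tz":0,"turn":0,"jaw":1},{"tx":72,"ty":0,"tz":0,"turn":0,"jaw":1},{"tx":108,"ty":0,"tz":0,"turn":0,"jaw":1},{"tx":126,"ty":0,"tz":0,"turn":0,"jaw":1},{"tx":131,"ty":0,"tz":0,"turn":0,"jaw":1},{"tx":133,"ty":0,"tz":0,"turn":0,"jaw":1},{"tx":133,"ty":0,"tz":0,"turn":0,"jaw":1},{"tx":130,"ty":0,"tz":0,"turn":0,"jaw":1},{"tx":128,"ty":0,"tz":0,"turn":0,"jaw":1},{"tx":129,"ty":0,"tz":0,"turn":0,"jaw":1}]' && python3 look.py scene,wrist,scene,wrist plan
```

```text
time_s: 5.78
eef_pos: [0.453, 0.0644, 0.1795]
eef_rot: [-179.9, -0.1, 97.2]
force: [0.7, -0.6, -5.1]
gripper_width: 0.148
gripper_force: 107.3
time_s: 6.62
eef_pos: [0.4399, 0.1882, 0.1799]
eef_rot: [-180.0, 0.1, 97.1]
force: [0.0, 0.0, -5.4]
gripper_width: 0.148
gripper_force: 107.4
scene 6.62 [-34.2, 42, 27.2, (392, 210)]
wrist 6.67 [-17.1, 65, 23.9, (462, 270)]
scene 6.72 [-35.2, 41, 27.2, (392, 211)]
wrist 6.77 [-17.4, 64, 24.2, (461, 270)]
t 6.82 window rel. tray x,y mm [ 0.8 -6.4] clear 45 [180.     0.    97.17] 107.0
scene v -10.0 s now -36.2
3 147.1 cum [-18. -33. -33.] [(np.float64(-34.0), np.float64(-95.0)), (np.float64(-36.0), np.float64(-95.0)), (np.float64(-38.0), np.float64(-95.0))]
4 67.1 cum [-18. -52. -69. -69.] [(np.float64(-12.0), np.float64(-73.0)), (np.float64(-16.0), np.float64(-81.0)), (np.float64(-22.0), np.float64(-96.0))]
5 13.5 cum [-17. -49. -80. -95. -95.] [(np.float64(10.0), np.float64(4.0)), (np.float64(1.0), np.float64(-30.0)), (np.float64(-7.0), np.float64(-55.0))]
wrist v -3.0 s now -17.5
3 20.4 cum [-17. -33. -33.] [(np.float64(-6.0), np.float64(-34.0)), (np.float64(-9.0), np.float64(-50.0)), (np.float64(-12.0), np.float64(-55.0))]
4 6.0 cum [-16. -38. -46. -46.] [(np.float64(6.0), np.float64(3.0)), (np.float64(-0.0), np.float64(-11.0)), (np.float64(-7.0), np.float64(-35.0))]
5 6.0 cum [-16. -34. -41. -47. -47.] [(np.float64(-3.0), np.float64(-28.0)), (np.float64(-5.0), np.float64(-20.0)), (np.float64(-7.0), np.float64(-21.0))]
```

```bash
python3 - <<'E'
import re
t=open('look.py').read() if 0 else open('jar.py').read()
t=t.replace("if abs(D[0])>.3*np.linalg.norm(D) else","if p['T'][2][3]>.5 and p['T'][0][3]>1 else"); open('jar.py','w').write(t)
from jar import *; import pickle
for n in ('1_wrist','3_wrist','0_scene','2_scene'):
    p,a,b=pickle.load(open(f'last_{n}.pkl','rb')); print(n,jar(p,dict(eef_pos=a,eef_rot=b)))
from look import plan
plan(-.036,-.007,mus=(.022,.026,.03),Ns=(6,7,8),dmax=13)
E
```

```text
1_wrist (np.float64(-31.77642142933565), np.float64(40.00000000000001), np.float64(28.034054789580875), 37.020362854003906, (462, 270))
3_wrist (np.float64(-31.80725146848584), np.float64(40.00000000000001), np.float64(28.360902479130647), 37.47342300415039, (461, 270))
0_scene (np.float64(-34.176085493936505), np.float64(41.97558192755974), np.float64(27.209517515846365), 12.039325714111328, (392, 210))
2_scene (np.float64(-35.160702729269005), np.float64(41.41959752938057), np.float64(27.213504867517283), 12.03943157196045, (392, 211))
6 208.6 cum [-16. -26. -37. -47. -57. -57.] [(np.float64(-46.0), np.float64(-120.0)), (np.float64(-45.0), np.float64(-110.0)), (np.float64(-43.0), np.float64(-101.0))]
7 217.5 cum [-15. -22. -31. -39. -48. -57. -57.] [(np.float64(-49.0), np.float64(-113.0)), (np.float64(-47.0), np.float64(-101.0)), (np.float64(-45.0), np.float64(-90.0))]
8 239.5 cum [-14. -18. -26. -33. -41. -50. -59. -59.] [(np.float64(-53.0), np.float64(-117.0)), (np.float64(-49.0), np.float64(-99.0)), (np.float64(-47.0), np.float64(-89.0))]
```

```bash
cat > plan2.py <<'E'
from sim import *
from scipy.optimize import differential_evolution
def plan(s,v,mus,N,dmax=15,pop=12,it=60,B=32,wt=0.):
    sg=np.sign(s)
    def cost(x):
        u=np.r_[x,0]; c=0
        d=np.diff(np.r_[0,u]); c+=np.sum(np.maximum(abs(d)-dmax,0)**2)+.004*np.sum(np.diff(d)**2)+wt*np.sum(x)**2
        if c>60: return c+100
        for m in mus:
            o,_,_=sim(u,m,s=s,v=v,extra=.1); c+=(o[-1][0]/.004)**2+(o[-1][1]/.025)**2
        return c
    r=differential_evolution(cost,[(-B,B)]*(N-1),popsize=pop,maxiter=it,seed=1,workers=-1,updating='deferred',polish=False,x0=np.full(N-1,1.4e3*s/(N-1)))
    x=np.round(r.x); print(N,round(r.fun,1),'u',x,'cum',np.cumsum(np.r_[x,0]),[tuple(np.round(sim(np.r_[x,0],m,s=s,v=v,extra=.1)[0][-1]*1e3)) for m in mus])
E
python3 -c "
from plan2 import plan
M=(.02,.025,.03)
for s,v in ((-.034,-.004),):
    for N in (5,6,7): plan(s,v,M,N)
" ; nproc
```

```text
4Traceback (most recent call last):
  File "<string>", line 5, in <module>
    for N in (5,6,7): plan(s,v,M,N)
                      ~~~~^^^^^^^^^
  File "plan2.py", line 12, in plan
    r=differential_evolution(cost,[(-B,B)]*(N-1),popsize=pop,maxiter=it,seed=1,workers=-1,updating='deferred',polish=False,x0=np.full(N-1,1.4e3*s/(N-1)))
    return fun(*args, **kwargs)
    ret = solver.solve()
    self._calculate_population_energies(
    ~~~~~~~~~~~~~~~~~~~~~~~~~~~~~~~~~~~^
        self.population[self.feasible]))
        ^^^^^^^^^^^^^^^^^^^^^^^^^^^^^^^
    self._mapwrapper(self.func, parameters_pop[0:S])
    ~~~~~~~~~~~~~~~~^^^^^^^^^^^^^^^^^^^^^^^^^^^^^^^^
    return self._mapfunc(func, iterable)
           ~~~~~~~~~~~~~^^^^^^^^^^^^^^^^
    return self._map_async(func, iterable, mapstar, chunksize).get()
           ~~~~~~~~~~~~~~~~~~~~~~~~~~~~~~~~~~~~~~~~~~~~~~~~~~~~~~~^^
    raise self._value
    put(task)
    ~~~^^^^^^
    self._send_bytes(_ForkingPickler.dumps(obj))
                     ~~~~~~~~~~~~~~~~~~~~~^^^^^
    cls(buf, protocol).dump(obj)
    ~~~~~~~~~~~~~~~~~~~~~~~^^^^^
AttributeError: Can't get local object 'plan.<locals>.cost'
```

```bash
sed -i "s/workers=-1,updating='deferred',//" plan2.py
cat > go.sh <<'E'
# usage: go.sh s v "mus" N...   (metres)
s=$1; v=$2; m=$3; shift 3
for N in $@; do python3 -c "
from plan2 import plan
plan($s,$v,($m),$N)" & done; wait
E
time bash go.sh -.034 -.004 .02,.025,.03 5 6 7 8
```

```text
5 7.9 u [-16. -32. -29. -13.] cum [-16. -48. -77. -90. -90.] [(np.float64(5.0), np.float64(-5.0)), (np.float64(1.0), np.float64(-21.0)), (np.float64(-2.0), np.float64(-30.0))]
8 160.0 u [-12.  -6.   9.  -5.  -8.  13.  -5.] cum [-12. -18.  -9. -14. -22.  -9. -14. -14.] [(np.float64(-97.0), np.float64(-191.0)), (np.float64(-94.0), np.float64(-178.0)), (np.float64(-93.0), np.float64(-165.0))]
6 5.9 u [-16. -31. -29. -14.  -2.] cum [-16. -47. -76. -90. -92. -92.] [(np.float64(7.0), np.float64(12.0)), (np.float64(-0.0), np.float64(-11.0)), (np.float64(-4.0), np.float64(-15.0))]
7 4.1 u [-14. -29. -29. -17. -11.   2.] cum [ -14.  -43.  -72.  -89. -100.  -98.  -98.] [(np.float64(3.0), np.float64(-1.0)), (np.float64(-2.0), np.float64(-5.0)), (np.float64(-6.0), np.float64(-7.0))]
real	0m13.053s
user	0m36.194s
sys	0m0.370s
```

```bash
python3 -m creep '[{"tx":-16,"ty":0,"tz":0,"turn":0,"jaw":1},{"tx":-47,"ty":0,"tz":0,"turn":0,"jaw":1},{"tx":-76,"ty":0,"tz":0,"turn":0,"jaw":1},{"tx":-90,"ty":0,"tz":0,"turn":0,"jaw":1},{"tx":-92,"ty":0,"tz":0,"turn":0,"jaw":1}]' | head -3 && python3 look.py wrist,scene,wrist
```

```text
time_s: 7.23
eef_pos: [0.4518, 0.0958, 0.18]
eef_rot: [180.0, 0.1, 97.1]
wrist 7.23 [-8.4, 40, 30.4, (436, 238)]
scene 7.28 [-14.2, 43, 26.8, (360, 204)]
wrist 7.33 [-22.0, 40, 29.6, (458, 257)]
t 7.38 window rel. tray x,y mm [ 0.8 84.9] clear 45 [ 1.800e+02 -4.000e-02  9.719e+01] 107.0
```

```bash
python3 - <<'E'
import sim
from sim import *
import pickle
from jar import *
for n in ('0_wrist','2_wrist'):
    p,a,b=pickle.load(open(f'last_{n}.pkl','rb')); print(n,a,b); R,o=frame(a,97.2); d=R.T@(np.array([.521,.196,.05])-o); print('rel y',d[1]*1e3)
u=[-16,-31,-29,-14,-2]
for wn in (15,25,35):
  for z in (.4,.7):
    sim.WN,sim.ZE=wn,z
    for mu in (.01,.02,.03):
        o,e,ed=sim.sim(u,mu,s=-.034,v=-.004,extra=.15); print(wn,z,mu,np.round(o[[149,199,249,279,309,338]]*1e3).tolist())
E
```

```text
0_wrist [0.45183591 0.09580326 0.180047  ] [1.79991256e+02 1.12784201e-01 9.70844431e+01]
rel y 87.73809993695369
2_wrist [0.45149984 0.09799607 0.18002507] [ 1.79993368e+02 -2.21607506e-02  9.71255498e+01]
rel y 85.52045705325607Traceback (most recent call last):
  File "<stdin>", line 12, in <module>
AttributeError: 'function' object has no attribute 'sim'
```

```bash
python3 - <<'E'
import sim as S
import numpy as np
u=[-16,-31,-29,-14,-2]
for wn in (15,25,40):
  for z in (.4,.7):
    S.WN,S.ZE=wn,z
    for mu in (.01,.02,.03):
        o,e,ed=S.sim(u,mu,s=-.034,v=-.004,extra=.15); print(wn,z,mu,np.round(o[[149,199,249,279,309,338]]*1e3).tolist())
S.WN,S.ZE=25,.55
for e0 in (-.03,):
  for mu in (.02,.025,.03): 
    o,_,_=S.sim([18,5,2,0,-3,-2,1],mu,u0=36,extra=.2); print(mu,np.round(o[[-120,-90,-60,-1]]*1e3).tolist())
E
```

```text
15 0.4 0.01 [[9.0, 254.0], [22.0, 81.0], [21.0, -76.0], [17.0, -93.0], [13.0, -63.0], [11.0, -15.0]]
15 0.4 0.02 [[6.0, 233.0], [18.0, 55.0], [15.0, -99.0], [9.0, -112.0], [4.0, -83.0], [1.0, -43.0]]
15 0.4 0.03 [[4.0, 214.0], [14.0, 28.0], [9.0, -118.0], [2.0, -135.0], [-4.0, -109.0], [-8.0, -72.0]]
15 0.7 0.01 [[8.0, 221.0], [19.0, 72.0], [18.0, -43.0], [16.0, -50.0], [14.0, -30.0], [13.0, -3.0]]
15 0.7 0.02 [[6.0, 200.0], [15.0, 45.0], [12.0, -63.0], [9.0, -66.0], [6.0, -43.0], [5.0, -23.0]]
15 0.7 0.03 [[4.0, 181.0], [10.0, 17.0], [6.0, -84.0], [1.0, -95.0], [-3.0, -80.0], [-6.0, -60.0]]
25 0.4 0.01 [[12.0, 187.0], [19.0, 26.0], [16.0, -39.0], [15.0, -16.0], [15.0, 11.0], [16.0, 24.0]]
25 0.4 0.02 [[9.0, 167.0], [14.0, 0.0], [10.0, -56.0], [8.0, -29.0], [8.0, 3.0], [8.0, 12.0]]
25 0.4 0.03 [[7.0, 146.0], [10.0, -14.0], [5.0, -71.0], [2.0, -52.0], [0.0, -26.0], [-1.0, -11.0]]
25 0.7 0.01 [[10.0, 189.0], [16.0, 44.0], [15.0, -35.0], [13.0, -23.0], [12.0, 1.0], [13.0, 14.0]]
25 0.7 0.02 [[7.0, 169.0], [12.0, 17.0], [9.0, -51.0], [6.0, -35.0], [5.0, -16.0], [5.0, -4.0]]
25 0.7 0.03 [
[... 167 characters left out ...]
, [14.0, 13.0]]
40 0.4 0.02 [[7.0, 157.0], [11.0, 17.0], [8.0, -42.0], [6.0, -22.0], [6.0, -10.0], [5.0, -4.0]]
40 0.4 0.03 [[5.0, 137.0], [7.0, 6.0], [3.0, -58.0], [1.0, -45.0], [-1.0, -35.0], [-3.0, -25.0]]
40 0.7 0.01 [[8.0, 178.0], [14.0, 51.0], [12.0, -20.0], [11.0, -13.0], [11.0, 3.0], [11.0, 12.0]]
40 0.7 0.02 [[6.0, 156.0], [9.0, 23.0], [5.0, -49.0], [2.0, -51.0], [0.0, -41.0], [-2.0, -33.0]]
40 0.7 0.03 [[4.0, 137.0], [5.0, 0.0], [-1.0, -73.0], [-5.0, -72.0], [-8.0, -66.0], [-11.0, -66.0]]
0.02 [[-23.0, 16.0], [-23.0, 9.0], [-22.0, -0.0], [-23.0, -12.0]]
0.025 [[-30.0, -1.0], [-30.0, 0.0], [-30.0, -0.0], [-30.0, -8.0]]
0.03 [[-36.0, -10.0], [-36.0, 0.0], [-36.0, 0.0], [-36.0, -4.0]]
```

```bash
cat > fit.py <<'E'
import sim as S, numpy as np
from scipy.optimize import differential_evolution
# segments: (rows, hold) ; obs: (segment, time after rows, s mm, sigma)
segs=[([18,5,2,0,-3,-2,1],.2),([-16,-31,-29,-14,-2],.15)]
obs=[(0,0,-34.2,2),(0,.1,-35.2,2),(0,.05,-31.8,2),(0,.15,-31.8,2),(1,0,-8.4,2),(1,.05,-14.2,2),(1,.1,-22.,2)]
def run(x):
    mu,b,wn,z,s0,g=x; S.WN,S.ZE=wn,z
    s,v,e,ed=s0/1e3,0.,0.,0.; out=[]; u0=36.
    for rows,h in segs:
        o,e,ed=S.sim(rows,mu,s=s,v=v,e=e,ed=ed,u0=u0,extra=h,bias=b); out.append((o,len(rows)*50)); s,v=o[-1]; u0=0.
    return out
def cost(x,pr=False):
    out=run(x); c=((x[4]+99)/2)**2+((x[2]-25)/8)**2+(x[1]/.015)**2
    for k,t,m,sg in obs:
        o,n=out[k]; p=o[n-1+int(t*600)][0]*1e3; c+=((p-m)/sg)**2
        if pr: print(k,t,m,round(p,1))
    return c
if __name__=='__main__':
    B=[(.005,.04),(-.025,.025),(12,45),(.3,1.),(-101,-96),(0,1)]
    for sd in (1,2):
        r=differential_evolution(cost,B,seed=sd,popsize=8,maxiter=25,polish=False); print(r.fun,np.round(r.x,4))
        o=run(r.x)[-1][0]; print('now',o[-1]*1e3,np.round(o[::50]*1e3).tolist())
    cost(r.x,True)
E
python3 fit.py
```

```text
3.081293603758832 [ 2.19000e-02 -6.50000e-03  2.60415e+01  8.15400e-01 -9.90118e+01
  4.76900e-01]
now [ -28.30510536 -138.87156192] [[-34.0, -10.0], [-28.0, 106.0], [-12.0, 192.0], [0.0, 117.0], [1.0, -33.0], [-8.0, -125.0], [-19.0, -136.0]]
3.3014091812356607 [ 2.10000e-02 -7.30000e-03  2.76256e+01  5.68600e-01 -9.89475e+01
  3.14600e-01]
now [ -28.62743399 -139.401413  ] [[-34.0, -15.0], [-28.0, 116.0], [-12.0, 202.0], [1.0, 114.0], [1.0, -44.0], [-8.0, -132.0], [-20.0, -135.0]]
0 0 -34.2 -32.7
0 0.1 -35.2 -33.1
0 0.05 -31.8 -33.0
0 0.15 -31.8 -33.6
1 0 -8.4 -8.2
1 0.05 -14.2 -15.0
1 0.1 -22.0 -21.8
```

```bash
cat > plan2.py <<'E'
import sim as S, numpy as np, sys
from scipy.optimize import differential_evolution
S.WN,S.ZE=26.,.7
SC=[(.0215,-.007),(.020,-.009),(.023,-.005)]
def plan(s,v,N,dmax=17,B=40,it=70,SC=SC):
    def end(u,m): return S.sim(u,m[0],s=s,v=v,extra=.12,bias=m[1])[0]
    def cost(x):
        u=np.r_[x,0]; d=np.diff(np.r_[0,u]); c=np.sum(np.maximum(abs(d)-dmax,0)**2)+.003*np.sum(np.diff(d)**2)
        if c>150: return c+300
        for m in SC:
            o=end(u,m); c+=(o[-1][0]/.003)**2+(o[-1][1]/.02)**2
        return c
    D=np.clip(1.4e3*(s+.3*v),-250,250); k=np.minimum(np.arange(1,N),np.arange(N-1,0,-1)); x0=D*k/k.sum()
    x0=np.clip(x0,-B,B); rng=np.random.default_rng(0)
    pop=np.clip(x0*rng.uniform(.4,1.6,(60,1))+rng.normal(0,4,(60,N-1)),-B,B); pop[0]=x0
    r=differential_evolution(cost,[(-B,B)]*(N-1),init=pop,maxiter=it,seed=1,polish=False)
    x=np.round(r.x); print(N,round(r.fun,1),'u',x,'cum',np.cumsum(np.r_[x,0]),[tuple(np.round(end(np.r_[x,0],m)[-1]*1e3).astype(int)) for m in SC],flush=True)
if __name__=='__main__': plan(float(sys.argv[1])/1e3,float(sys.argv[2])/1e3,int(sys.argv[3]))
E
for n in 6 7 8 9; do python3 plan2.py -28.4 -139 $n & done; wait
```

```text
6 173.0 u [ 23.  40.  20.   4. -15.] cum [23. 63. 83. 87. 72. 72.] [(np.int64(-8), np.int64(111)), (np.int64(-8), np.int64(109)), (np.int64(-7), np.int64(113))]
9 450.2 u [ -1.  -2.  -9. -21. -31.  -3. -24.  -9.] cum [  -1.   -3.  -12.  -33.  -64.  -67.  -91. -100. -100.] [(np.int64(-100), np.int64(0)), (np.int64(-100), np.int64(0)), (np.int64(-100), np.int64(0))]
7 450.0 u [-14. -29. -31.  -2.  -8.  -5.] cum [-14. -43. -74. -76. -84. -89. -89.] [(np.int64(-100), np.int64(0)), (np.int64(-100), np.int64(0)), (np.int64(-100), np.int64(0))]
8 450.3 u [  8. -18. -16.   4. -21. -12.  -4.] cum [  8. -10. -26. -22. -43. -55. -59. -59.] [(np.int64(-100), np.int64(0)), (np.int64(-100), np.int64(0)), (np.int64(-100), np.int64(0))]
```

```bash
sed -i 's/D=np.clip.*; k=/D=(float(sys.argv[4]) if len(sys.argv)>4 else 1.4e3*(s+.3*v)); k=/; s/dmax=17/dmax=19/' plan2.py
for n in "8 -200" "9 -220" "10 -220" "9 -160"; do python3 plan2.py -28.4 -139 $n & done; wait
```

```text
8 450.1 u [-25. -30. -32. -17.   2. -18. -29.] cum [ -25.  -55.  -87. -104. -102. -120. -149. -149.] [(np.int64(-100), np.int64(0)), (np.int64(-100), np.int64(0)), (np.int64(-100), np.int64(0))]
9 346.6 u [-29. -38. -40. -40. -29. -40. -39. -18.] cum [ -29.  -67. -107. -147. -176. -216. -255. -273. -273.] [(np.int64(-19), np.int64(-182)), (np.int64(-22), np.int64(-200)), (np.int64(-16), np.int64(-171))]
9 17.2 u [ 17.  12.  16.  29.  10.  -9. -25. -16.] cum [17. 29. 45. 74. 84. 75. 50. 34. 34.] [(np.int64(-7), np.int64(0)), (np.int64(-7), np.int64(-1)), (np.int64(-6), np.int64(0))]
10 2.8 u [ 13.  24.  28.  29.  10.  -7. -23. -23. -14.] cum [ 13.  37.  65.  94. 104.  97.  74.  51.  37.  37.] [(np.int64(-2), np.int64(3)), (np.int64(-3), np.int64(2)), (np.int64(-2), np.int64(4))]
```

```bash
python3 - <<'E'
import sim as S,numpy as np
S.WN,S.ZE=26,.7
for name,u in {'none':[0]*12,'a3':[-3*k for k in range(1,13)],'a4':[-4*k for k in range(1,11)],'a5':[-5*k for k in range(1,9)],'b':[-8,-15,-20,-24,-28,-32,-36,-40],'c':[-12,-20,-24,-28,-32,-36,-40],'d':[-16,-26,-30,-33,-36,-39,-41],'e':[-12,-18,-21,-24,-27,-30,-33,-36,-38]}.items():
    o,_,_=S.sim(u,.0215,s=-.0284,v=-.139,bias=-.007); i=np.argmax(o[:,0]<=-.099); print(name,round(i/50,1),'impact',o[i-2]*1e3,np.round(o[49::50]*1e3).tolist())
E
```

```text
none 4.7 impact [ -98.53462083 -236.825     ] [[-40.0, -150.0], [-54.0, -166.0], [-68.0, -192.0], [-86.0, -219.0], [-100.0, 0.0], [-100.0, 0.0], [-100.0, 0.0], [-100.0, 0.0], [-100.0, 0.0], [-100.0, 0.0], [-100.0, 0.0], [-100.0, 0.0]]
a3 8.5 impact [-98.79780983 -94.58394   ] [[-39.0, -120.0], [-47.0, -104.0], [-55.0, -100.0], [-63.0, -101.0], [-71.0, -102.0], [-79.0, -102.0], [-87.0, -103.0], [-95.0, -104.0], [-100.0, 0.0], [-100.0, 0.0], [-100.0, 0.0], [-100.0, 0.0]]
a4 0.0 impact [-67.05264321  -9.19209366] [[-38.0, -109.0], [-45.0, -85.0], [-51.0, -64.0], [-55.0, -56.0], [-59.0, -49.0], [-62.0, -41.0], [-64.0, -33.0], [-66.0, -25.0], [-67.0, -18.0], [-67.0, -10.0]]
a5 0.0 impact [-40.35007874  22.99211143] [[-37.0, -99.0], [-43.0, -66.0], [-46.0, -34.0], [-47.0, -3.0], [-46.0, 3.0], [-45.0, 9.0], [-43.0, 16.0], [-40.0, 22.0]]
b 0.0 impact [-35.44040753  -0.82513553] [[-36.0, -68.0], [-38.0, -18.0], [-38.0, -4.0], [-38.0, -3.0], [-37.0, -2.0], [-37.0, -1.0], [-36.0, -1.0], [-35.0, -1.0]]
c 0.0 impact [-29.41915662  -0.82564029] [[-33.0, -27.0], [-32.0, 7.0], [-31.0, -2.0], [-31.0, -2.0], [-31.0, -1.0], [-30.0, -1.0], [-29.0, -1.0]]
d 0.0 impact [-17.93723223  -4.16511538] [[-31.0, 3.0], [-27.0, 48.0], [-23.0, 32.0], [-20.0, 18.0], [-19.0, 7.0], [-18.0, -1.0], [-18.0, -4.0]]
e 0.0 impact [-33.06666057  -4.15700439] [[-33.0, -27.0], [-33.0, -5.0], [-33.0, -6.0], [-33.0, -3.0], [-33.0, -3.0], [-33.0, -3.0], [-33.0, -3.0], [-33.0, -3.0], [-33.0, -4.0]]
```

```bash
python3 -m creep '[{"tx":-3,"ty":0,"tz":0,"turn":0,"jaw":1},{"tx":-9,"ty":0,"tz":0,"turn":0,"jaw":1},{"tx":-18,"ty":0,"tz":0,"turn":0,"jaw":1},{"tx":-30,"ty":0,"tz":0,"turn":0,"jaw":1},{"tx":-45,"ty":0,"tz":0,"turn":0,"jaw":1},{"tx":-63,"ty":0,"tz":0,"turn":0,"jaw":1},{"tx":-84,"ty":0,"tz":0,"turn":0,"jaw":1},{"tx":-108,"ty":0,"tz":0,"turn":0,"jaw":1},{"tx":-135,"ty":0,"tz":0,"turn":0,"jaw":1},{"tx":-160,"ty":0,"tz":0,"turn":0,"jaw":1}]' | head -2 && python3 -m creep '[{"tx":-20,"ty":0,"tz":0,"turn":0,"jaw":1},{"tx":-35,"ty":0,"tz":0,"turn":0,"jaw":1},{"tx":-45,"ty":0,"tz":0,"turn":0,"jaw":1},{"tx":-50,"ty":0,"tz":0,"turn":0,"jaw":1},{"tx":-52,"ty":0,"tz":0,"turn":0,"jaw":1},{"tx":-52,"ty":0,"tz":0,"turn":0,"jaw":1},{"tx":-52,"ty":0,"tz":0,"turn":0,"jaw":1},{"tx":-52,"ty":0,"tz":0,"turn":0,"jaw":1}]' && python3 look.py scene,scene,wrist && python3 - <<'E'
import pickle,cv2,numpy as np
a=pickle.load(open('last_0_scene.pkl','rb'))[0]['pixels'][120:300,200:480]; w=pickle.load(open('last_2_wrist.pkl','rb'))[0]['pixels']
cv2.imwrite('pics/l2.png',np.vstack([cv2.resize(a,(560,360)),cv2.resize(w[160:,150:550],(560,336))])[:600,:,::-1])
E
```

```text
time_s: 8.22
eef_pos: [0.4716, -0.0619, 0.1801]
time_s: 8.88
eef_pos: [0.4778, -0.1109, 0.18]
eef_rot: [-180.0, -0.0, 97.3]
force: [0.1, 0.5, -5.5]
gripper_width: 0.152
gripper_force: 108.0
scene 8.88 [-87.6, 39, 27.4, (249, 184)]
scene 8.93 [-88.5, 40, 27.4, (248, 183)]
wrist 8.98 [-72.9, 40, 6.3, (424, 323)]
t 9.03 window rel. tray x,y mm [  1.2 296.2] clear 45 [ 1.80e+02 -1.00e-02  9.73e+01] 108.0
```

View pics/l2.png

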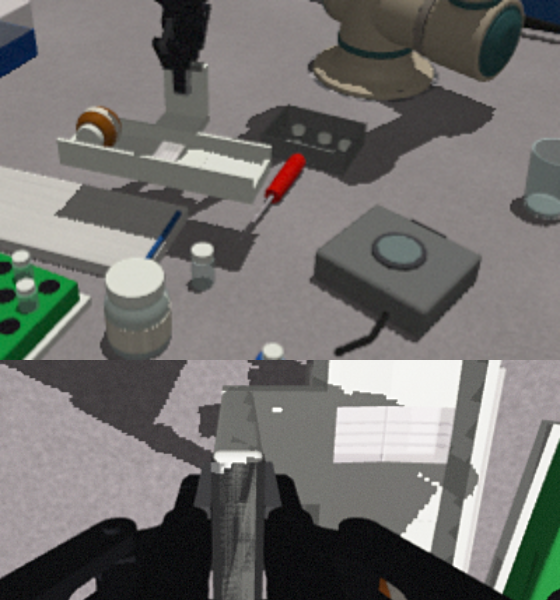

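```bash
sed -i 's/if s<-.1: s=-.1/if s<-.0988: s=-.0988/; s/if s>.1: s=.1/if s>.0988: s=.0988/' sim.py
python3 -m creep '[{"tx":0,"ty":0,"tz":0,"turn":0,"jaw":1},{"tx":0,"ty":0,"tz":0,"turn":0,"jaw":1},{"tx":0,"ty":0,"tz":0,"turn":0,"jaw":1},{"tx":0,"ty":0,"tz":0,"turn":0,"jaw":1}]' | head -2; python3 look.py scene,scene
cat > p3.py <<'E'
import sim as S, numpy as np, sys
from scipy.optimize import differential_evolution
u0=float(sys.argv[1]); N=int(sys.argv[2]); dmax=19
SC=[(.0215,-.007,26,.7),(.0205,-.0075,27,.57),(.023,-.005,26,.7),(.020,-.009,26,.7)]
def end(u,m):
    S.WN,S.ZE=m[2:]; return S.sim(u,m[0],s=-.0988,v=0,extra=.12,bias=m[1],u0=u0)[0]
def cost(x):
    u=np.r_[x,0]; d=np.diff(np.r_[u0,u]); c=np.sum(np.maximum(abs(d)-dmax,0)**2)+.003*np.sum(np.diff(d)**2)
    if c>150: return c+400
    for m in SC:
        o=end(u,m); c+=(o[-1][0]/.004)**2+(o[-1][1]/.02)**2+max(0,o[:,1].max()-.38)**2*1e4
    return c
rng=np.random.default_rng(0); base=np.interp(np.arange(1,N),[0,2,4,N*.7,N],[u0,0,-18,-15,0])
pop=np.clip(base*rng.uniform(.2,1.6,(70,1))+rng.normal(0,5,(70,N-1)),-40,40)
r=differential_evolution(cost,[(-40,40)]*(N-1),init=pop,maxiter=90,seed=1,polish=False)
x=np.round(r.x); print(u0,N,round(r.fun,1),'u',x,'cum',np.cumsum(np.r_[x,0]),[tuple(np.round(end(np.r_[x,0],m)[-1]*1e3).astype(int)) for m in SC],'vmax',end(np.r_[x,0],SC[0])[:,1].max().round(2),flush=True)
o=end(np.r_[x,0],SC[0]); print(np.round(o[49::50]*1e3).astype(int).tolist())
E
for a in "36 8" "36 10" "30 9" "40 9"; do python3 p3.py $a & done; wait
```

```text
time_s: 9.37
eef_pos: [0.4781, -0.1118, 0.18]
scene 9.37 [-99.6, 40, 27.9, (244, 182)]
scene 9.42 [-99.7, 40, 27.8, (244, 182)]
t 9.47 window rel. tray x,y mm [  0.9 296.9] clear 45 [-180.      0.     97.24] 108.0
36.0 8 0.4 u [ 20.   6.  -5. -11. -13. -11.  -6.] cum [ 20.  26.  21.  10.  -3. -14. -20. -20.] [(np.int64(0), np.int64(0)), (np.int64(1), np.int64(0)), (np.int64(1), np.int64(0)), (np.int64(-1), np.int64(0))] vmax 0.24
[[-91, 113], [-76, 184], [-57, 220], [-38, 219], [-21, 191], [-8, 130], [-1, 60], [0, 0], [0, 0]]
30.0 9 0.6 u [ 11.  -4. -16. -19. -17. -10.  -3.  -1.] cum [ 11.   7.  -9. -28. -45. -55. -58. -59. -59.] [(np.int64(0), np.int64(0)), (np.int64(1), np.int64(0)), (np.int64(1), np.int64(0)), (np.int64(-1), np.int64(0))] vmax 0.28
[[-89, 144], [-71, 221], [-49, 265], [-27, 238], [-11, 173], [-2, 78], [0, 0], [0, 0], [0, 0], [0, 0]]
40.0 9 0.4 u [ 26.  14.   3.  -5.  -9. -10.  -9.  -4.] cum [26. 40. 43. 38. 29. 19. 10.  6.  6.] [(np.int64(1), np.int64(0)), (np.int64(2), np.int64(0)), (np.int64(2), np.int64(0)), (np.int64(-1), np.int64(0))] vmax 0.22
[[-92, 92], [-80, 146], [-64, 185], [-47, 199], [-30, 189], [-16, 154], [-5, 107], [0, 40], [1, 0], [1, 0]]
36.0 10 0.5 u [ 19.   5.  -5. -11. -12. -10.  -5.  -0.   0.] cum [ 19.  24.  19.   8.  -4. -14. -19. -19. -19. -19.] [(np.int64(0), np.int64(0)), (np.int64(1), np.int64(0)), (np.int64(1), np.int64(0)), (np.int64(-1), np.int64(0))] vmax 0.24
[[-90, 123], [-75, 193], [-56, 218], [-36, 220], [-20, 182], [-7, 122], [-1, 53], [0, 0], [0, 0], [0, 0], [0, 0]]
```

```bash
python3 -m creep '[{"tx":3,"ty":0,"tz":0,"turn":0,"jaw":1},{"tx":14,"ty":0,"tz":0,"turn":0,"jaw":1},{"tx":35,"ty":0,"tz":0,"turn":0,"jaw":1},{"tx":65,"ty":0,"tz":0,"turn":0,"jaw":1},{"tx":101,"ty":0,"tz":0,"turn":0,"jaw":1},{"tx":137,"ty":0,"tz":0,"turn":0,"jaw":1},{"tx":173,"ty":0,"tz":0,"turn":0,"jaw":1},{"tx":209,"ty":0,"tz":0,"turn":0,"jaw":1},{"tx":245,"ty":0,"tz":0,"turn":0,"jaw":1},{"tx":281,"ty":0,"tz":0,"turn":0,"jaw":1}]' | head -2 && python3 -m creep '[{"tx":36,"ty":0,"tz":0,"turn":0,"jaw":1},{"tx":56,"ty":0,"tz":0,"turn":0,"jaw":1},{"tx":62,"ty":0,"tz":0,"turn":0,"jaw":1},{"tx":57,"ty":0,"tz":0,"turn":0,"jaw":1},{"tx":46,"ty":0,"tz":0,"turn":0,"jaw":1},{"tx":33,"ty":0,"tz":0,"turn":0,"jaw":1},{"tx":22,"ty":0,"tz":0,"turn":0,"jaw":1},{"tx":16,"ty":0,"tz":0,"turn":0,"jaw":1}]' | head -3 && python3 look.py scene,wrist,scene
```

```text
time_s: 10.3
eef_pos: [0.4414, 0.1694, 0.1802]
time_s: 10.97
eef_pos: [0.4406, 0.18, 0.1799]
eef_rot: [-180.0, 0.1, 97.1]
scene 10.97 [-5.1, 42, 28.0, (401, 212)]
wrist 11.02 [-4.9, 40, 30.1, (435, 232)]
scene 11.07 [-4.9, 42, 27.9, (402, 212)]
t 11.12 window rel. tray x,y mm [0.8 1.4] clear 45 [ 1.800e+02 -1.000e-02  9.708e+01] 108.0
```

```bash
python3 -m creep '[{"tx":0,"ty":0,"tz":0,"turn":0,"jaw":1},{"tx":0,"ty":0,"tz":0,"turn":0,"jaw":1},{"tx":0,"ty":0,"tz":0,"turn":0,"jaw":1}]' | head -2; python3 look.py scene,wrist,top && python3 - <<'E'
import pickle,cv2,numpy as np
from jar import *
p,a,b=pickle.load(open('last_1_wrist.pkl','rb')); R,o=frame(a,b[2]); im=p['pixels'][:,:,::-1].copy()
for y in (-15,15): cv2.polylines(im,[np.int32(proj(p,np.array([[-.032,y/1e3,.014],[.032,y/1e3,.014]])@R.T+o))],False,(0,200,0),1)
cv2.imwrite('pics/w5.png',cv2.resize(im[150:350,280:580],None,fx=2.6,fy=2.6))
print(a,b)
E
```

```text
time_s: 11.37
eef_pos: [0.4406, 0.1831, 0.18]
scene 11.37 [-5.5, 43, 27.8, (403, 212)]
wrist 11.42 [-5.6, 40, 30.2, (435, 234)]
top 11.47 None
t 11.52 window rel. tray x,y mm [ 0.9 -0.4] clear 45 [-180.      0.     97.28] 108.0
[0.44061944 0.18312583 0.17996537] [ 1.79999311e+02 -3.71139354e-03  9.72709604e+01]
```

View pics/w5.png

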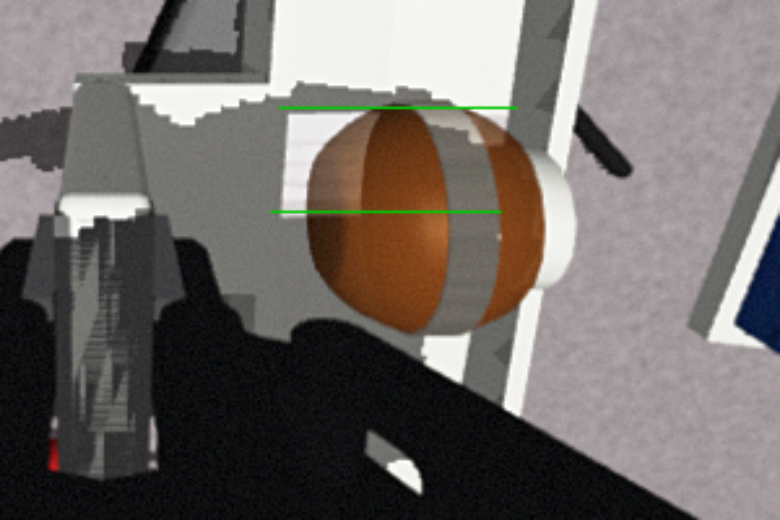

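```bash
python3 - <<'E'
import sim as S,numpy as np
S.WN,S.ZE=26,.7
for u in ([-4,-6,-4,-2],[-5,-6,-3,-1],[-5,-7,-5,-3,-1],[-6,-8,-5,-3,-1],[-4,-7,-6,-4,-2,-1],[-6,-6,-4,-3,-2,-1]):
    print(u,sum(u),[tuple(np.round(S.sim(u,m,s=s,v=0,extra=.3,bias=b)[0][-1]*1e3,1)) for m,b in ((.0215,-.007),(.02,-.004),(.018,-.009),(.025,-.006),(.021,0)) for s in (-.0045,)])
E
```

```text
[-4, -6, -4, -2] -16 [(np.float64(-4.7), np.float64(0.0)), (np.float64(-2.6), np.float64(0.0)), (np.float64(-9.2), np.float64(-37.7)), (np.float64(-3.7), np.float64(0.0)), (np.float64(-0.9), np.float64(0.0))]
[-5, -6, -3, -1] -15 [(np.float64(-4.1), np.float64(0.0)), (np.float64(-1.7), np.float64(0.0)), (np.float64(-7.2), np.float64(-23.1)), (np.float64(-3.3), np.float64(0.0)), (np.float64(0.4), np.float64(0.0))]
[-5, -7, -5, -3, -1] -21 [(np.float64(-3.4), np.float64(0.0)), (np.float64(-1.8), np.float64(0.0)), (np.float64(-8.4), np.float64(-33.6)), (np.float64(-1.9), np.float64(0.0)), (np.float64(1.2), np.float64(0.0))]
[-6, -8, -5, -3, -1] -23 [(np.float64(-1.8), np.float64(0.0)), (np.float64(0.2), np.float64(0.0)), (np.float64(-5.6), np.float64(-10.3)), (np.float64(-0.5), np.float64(0.0)), (np.float64(2.7), np.float64(0.0))]
[-4, -7, -6, -4, -2, -1] -24 [(np.float64(-5.7), np.float64(0.0)), (np.float64(-1.6), np.float64(0.0)), (np.float64(-14.9), np.float64(-61.0)), (np.float64(-3.7), np.float64(0.0)), (np.float64(2.1), np.float64(0.0))]
[-6, -6, -4, -3, -2, -1] -22 [(np.float64(0.2), np.float64(0.0)), (np.float64(1.6), np.float64(0.0)), (np.float64(-3.6), np.float64(0.0)), (np.float64(0.5), np.float64(0.0)), (np.float64(2.4), np.float64(0.0))]
```

```bash
python3 -m creep '[{"tx":-6,"ty":0,"tz":0,"turn":0,"jaw":1},{"tx":-12,"ty":0,"tz":0,"turn":0,"jaw":1},{"tx":-16,"ty":0,"tz":0,"turn":0,"jaw":1},{"tx":-19,"ty":0,"tz":0,"turn":0,"jaw":1},{"tx":-21,"ty":0,"tz":0,"turn":0,"jaw":1},{"tx":-22,"ty":0,"tz":0,"turn":0,"jaw":1},{"tx":-22,"ty":0,"tz":0,"turn":0,"jaw":1}]' | head -2; python3 look.py scene,wrist,scene,wrist
```

```text
time_s: 12.1
eef_pos: [0.4435, 0.1607, 0.18]
scene 12.1 [0.2, 43, 27.6, (395, 211)]
wrist 12.15 [0.2, 40, 30.1, (436, 225)]
scene 12.2 [0.2, 43, 27.9, (395, 211)]
wrist 12.25 [0.2, 40, 30.2, (436, 225)]
t 12.3 window rel. tray x,y mm [ 0.9 21.8] clear 45 [180.    -0.    97.25] 108.0
```

```bash
python3 -m creep '[{"tx":0.3,"ty":0,"tz":0,"turn":0,"jaw":1},{"tx":0.9,"ty":0,"tz":0,"turn":0,"jaw":1},{"tx":1.8,"ty":0,"tz":0,"turn":0,"jaw":1},{"tx":3,"ty":0,"tz":0,"turn":0,"jaw":1},{"tx":4.5,"ty":0,"tz":0,"turn":0,"jaw":1},{"tx":6.3,"ty":0,"tz":0,"turn":0,"jaw":1},{"tx":8.2,"ty":0,"tz":0,"turn":0,"jaw":1},{"tx":10.1,"ty":0,"tz":0,"turn":0,"jaw":1},{"tx":12,"ty":0,"tz":0,"turn":0,"jaw":1},{"tx":13.8,"ty":0,"tz":0,"turn":0,"jaw":1}]' | head -2; python3 -m creep '[{"tx":1.7,"ty":0,"tz":0,"turn":0,"jaw":1},{"tx":3.2,"ty":0,"tz":0,"turn":0,"jaw":1},{"tx":4.5,"ty":0,"tz":0,"turn":0,"jaw":1},{"tx":5.6,"ty":0,"tz":0,"turn":0,"jaw":1},{"tx":6.5,"ty":0,"tz":0,"turn":0,"jaw":1},{"tx":7.2,"ty":0,"tz":0,"turn":0,"jaw":1},{"tx":7.7,"ty":0,"tz":0,"turn":0,"jaw":1},{"tx":8,"ty":0,"tz":0,"turn":0,"jaw":1},{"tx":8.2,"ty":0,"tz":0,"turn":0,"jaw":1},{"tx":8.2,"ty":0,"tz":0,"turn":0,"jaw":1}]' | head -2; python3 look.py scene,wrist
```

```text
time_s: 13.13
eef_pos: [0.4417, 0.1749, 0.18]
time_s: 13.97
eef_pos: [0.4406, 0.1828, 0.18]
scene 13.97 [0.1, 42, 27.7, (405, 213)]
wrist 14.02 [-0.1, 40, 29.9, (436, 226)]
t 14.07 window rel. tray x,y mm [ 0.9 -0. ] clear 45 [-1.800e+02  1.000e-02  9.724e+01] 108.0
```

Jar centred and at rest, tray over the window. Hold for more than five seconds.

```bash
python3 -m creep '[{"tx":0,"ty":0,"tz":0,"turn":0,"jaw":1},{"tx":0,"ty":0,"tz":0,"turn":0,"jaw":1},{"tx":0,"ty":0,"tz":0,"turn":0,"jaw":1},{"tx":0,"ty":0,"tz":0,"turn":0,"jaw":1},{"tx":0,"ty":0,"tz":0,"turn":0,"jaw":1},{"tx":0,"ty":0,"tz":0,"turn":0,"jaw":1},{"tx":0,"ty":0,"tz":0,"turn":0,"jaw":1},{"tx":0,"ty":0,"tz":0,"turn":0,"jaw":1},{"tx":0,"ty":0,"tz":0,"turn":0,"jaw":1},{"tx":0,"ty":0,"tz":0,"turn":0,"jaw":1}]' | head -1
python3 look.py wrist
python3 -m creep '[{"tx":0,"ty":0,"tz":0,"turn":0,"jaw":1},{"tx":0,"ty":0,"tz":0,"turn":0,"jaw":1},{"tx":0,"ty":0,"tz":0,"turn":0,"jaw":1},{"tx":0,"ty":0,"tz":0,"turn":0,"jaw":1},{"tx":0,"ty":0,"tz":0,"turn":0,"jaw":1},{"tx":0,"ty":0,"tz":0,"turn":0,"jaw":1},{"tx":0,"ty":0,"tz":0,"turn":0,"jaw":1},{"tx":0,"ty":0,"tz":0,"turn":0,"jaw":1},{"tx":0,"ty":0,"tz":0,"turn":0,"jaw":1},{"tx":0,"ty":0,"tz":0,"turn":0,"jaw":1}]' | head -1
python3 -m creep '[{"tx":0,"ty":0,"tz":0,"turn":0,"jaw":1},{"tx":0,"ty":0,"tz":0,"turn":0,"jaw":1},{"tx":0,"ty":0,"tz":0,"turn":0,"jaw":1},{"tx":0,"ty":0,"tz":0,"turn":0,"jaw":1},{"tx":0,"ty":0,"tz":0,"turn":0,"jaw":1},{"tx":0,"ty":0,"tz":0,"turn":0,"jaw":1},{"tx":0,"ty":0,"tz":0,"turn":0,"jaw":1},{"tx":0,"ty":0,"tz":0,"turn":0,"jaw":1},{"tx":0,"ty":0,"tz":0,"turn":0,"jaw":1},{"tx":0,"ty":0,"tz":0,"turn":0,"jaw":1}]' | head -1
python3 look.py wrist,scene
```

```text
time_s: 14.9
wrist 14.9 [-0.1, 40, 30.0, (436, 226)]
t 14.95 window rel. tray x,y mm [ 0.9 -0.1] clear 45 [180.     0.    97.25] 108.0
time_s: 15.78
time_s: 16.62
wrist 16.62 [-0.1, 40, 30.0, (436, 226)]
scene 16.67 [0.1, 42, 27.7, (405, 213)]
t 16.72 window rel. tray x,y mm [ 0.9 -0. ] clear 45 [-180.      0.     97.24] 108.0
```

```bash
python3 -m creep '[{"tx":0,"ty":0,"tz":0,"turn":0,"jaw":1},{"tx":0,"ty":0,"tz":0,"turn":0,"jaw":1},{"tx":0,"ty":0,"tz":0,"turn":0,"jaw":1},{"tx":0,"ty":0,"tz":0,"turn":0,"jaw":1},{"tx":0,"ty":0,"tz":0,"turn":0,"jaw":1},{"tx":0,"ty":0,"tz":0,"turn":0,"jaw":1},{"tx":0,"ty":0,"tz":0,"turn":0,"jaw":1},{"tx":0,"ty":0,"tz":0,"turn":0,"jaw":1},{"tx":0,"ty":0,"tz":0,"turn":0,"jaw":1},{"tx":0,"ty":0,"tz":0,"turn":0,"jaw":1}]' | head -1
python3 -m creep '[{"tx":0,"ty":0,"tz":0,"turn":0,"jaw":1},{"tx":0,"ty":0,"tz":0,"turn":0,"jaw":1},{"tx":0,"ty":0,"tz":0,"turn":0,"jaw":1},{"tx":0,"ty":0,"tz":0,"turn":0,"jaw":1},{"tx":0,"ty":0,"tz":0,"turn":0,"jaw":1},{"tx":0,"ty":0,"tz":0,"turn":0,"jaw":1},{"tx":0,"ty":0,"tz":0,"turn":0,"jaw":1},{"tx":0,"ty":0,"tz":0,"turn":0,"jaw":1},{"tx":0,"ty":0,"tz":0,"turn":0,"jaw":1},{"tx":0,"ty":0,"tz":0,"turn":0,"jaw":1}]' | head -1
python3 -m creep '[{"tx":0,"ty":0,"tz":0,"turn":0,"jaw":1},{"tx":0,"ty":0,"tz":0,"turn":0,"jaw":1},{"tx":0,"ty":0,"tz":0,"turn":0,"jaw":1},{"tx":0,"ty":0,"tz":0,"turn":0,"jaw":1},{"tx":0,"ty":0,"tz":0,"turn":0,"jaw":1},{"tx":0,"ty":0,"tz":0,"turn":0,"jaw":1},{"tx":0,"ty":0,"tz":0,"turn":0,"jaw":1},{"tx":0,"ty":0,"tz":0,"turn":0,"jaw":1},{"tx":0,"ty":0,"tz":0,"turn":0,"jaw":1},{"tx":0,"ty":0,"tz":0,"turn":0,"jaw":1}]' | head -1
python3 -m creep '[{"tx":0,"ty":0,"tz":0,"turn":0,"jaw":1},{"tx":0,"ty":0,"tz":0,"turn":0,"jaw":1},{"tx":0,"ty":0,"tz":0,"turn":0,"jaw":1},{"tx":0,"ty":0,"tz":0,"turn":0,"jaw":1},{"tx":0,"ty":0,"tz":0,"turn":0,"jaw":1},{"tx":0,"ty":0,"tz":0,"turn":0,"jaw":1},{"tx":0,"ty":0,"tz":0,"turn":0,"jaw":1},{"tx":0,"ty":0,"tz":0,"turn":0,"jaw":1},{"tx":0,"ty":0,"tz":0,"turn":0,"jaw":1},{"tx":0,"ty":0,"tz":0,"turn":0,"jaw":1}]' | head -1
python3 look.py wrist,scene,top
python3 -c "
import pickle,cv2,numpy as np
a=pickle.load(open('last_1_scene.pkl','rb'))[0]['pixels'];b=pickle.load(open('last_2_top.pkl','rb'))[0]['pixels']
cv2.imwrite('pics/end.png',np.vstack([a[120:380,200:560],b[60:300,140:500]])[:,:,::-1])"
```

```text
time_s: 17.55
time_s: 18.38
time_s: 19.22
time_s: 20.05
wrist 20.05 [-0.1, 40, 29.9, (436, 226)]
scene 20.1 [0.1, 42, 27.7, (405, 213)]
top 20.15 None
t 20.2 window rel. tray x,y mm [ 0.8 -0.1] clear 45 [180.     0.    97.25] 108.0
```

View pics/end.png

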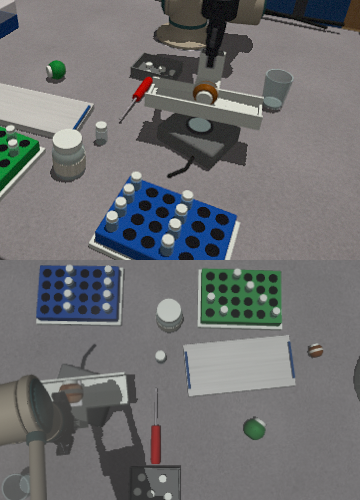

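The picture shows the jar in the middle of the held tray above the reader (scene pixel about (405, 213)), with the bystanders where they were. It stayed still for 6 s, so I'm handing the job in.

```bash
python3 -c "
from station import finish_job
print(finish_job())"
```

```text
the job is handed in; nothing more can be done
None
```

The job is handed in at 20.2 s: the tray is held about 45 mm above the reader window with the jar in the middle of the pane, still for just over 6 s; the first balancing try failed, so the jar rolled back once to the -y lip (softened, but it seemed to bounce lightly there) before the second try worked.

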